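# Prove the pump stand's stop button

## Task

Prove the emergency stop on the pump bench before the first run: push the red mushroom button on the yellow box straight in until it latches down, then turn it clockwise by pushing on a wing until it springs back out, and leave it there. Go gently and grip nothing; leave the green start button and the bearing, screwdriver and grease jar beside it alone.

Things in the scene. Friction and masses are not known exactly. Their poses are not given: they have to be found in the camera images.
- station: Yellow box of the stop button, 110 x 110 mm, its flat top 66 mm above the bench, on a 130 x 130 x 4 mm foot plate, screwed to the bench. Origin: centre of the underside, on the bench; z up and on the button's axis. The red button rises from the middle of the top.
- stop_top (a point): Top centre of the red mushroom dome, on the button's axis: 118 mm above the bench when out, 108.5 mm when latched. The dome is 42 mm across and 28 mm high. Two red wings with white stripes stand out on opposite sides, 90 mm from tip to tip; their upper face is 12 mm and their lower face 26 mm below this point. z points up, y along wing a; it turns with the button.
- wing_a (a point): Middle of the upper edge of the outer end of wing a, 45 mm from the button's axis, on the +y side of the box at rest. A wing is a straight bar 12 mm wide and 14 mm thick. Below it is free space down to the box top: 26 mm when out, 16.5 mm when latched. It moves towards the box's +x when turned clockwise.
- wing_b (a point): The same on the opposite wing b, on the -y side of the box at rest. It moves towards the box's -x when the button is turned clockwise.
- stop_press (a joint): How far the button is pressed in, m: 0 out, about 0.0094 at rest when latched, 0.014 at its hard stop. A spring pushes it out; it takes 2 to 5 N to push in and latches when pushed 10.5 mm or more without being turned. While latched it stays in by itself.
- stop_twist (a joint): How far the button is turned clockwise seen from above, rad: 0 at rest, 1.3 at its stop; it does not turn the other way. A spring (0.03 to 0.08 N m, 1 to 2 N at a wing) turns it back to 0 when let go. A latched button springs out when turned past about 0.5.
- start (a joint): How far the green start button is pressed, m (0 out, 0.006 in). It must not be pressed.
- start_box: Grey box of the green start button, 80 x 80 x 50 mm, fixed to the bench; with the 28 mm wide button it is 68 mm high. Origin: centre of the underside.
- bearing: Loose steel ball bearing lying flat, 62 mm across, 18 mm high. Origin: centre of the underside. To be left alone.
- screwdriver: Loose screwdriver with a blue handle lying on the bench, 200 mm long and up to 26 mm high, along its x axis; origin on the bench under the middle of its length. To be left alone.
- grease_jar: Loose jar with a blue label and black cap, 60 mm across, 85 mm high, standing. Origin: centre of the underside. To be left alone.
Mind the look-alikes: they are no part of the job. Several things have the shape of the start_box; the one meant has the colours described above. Of the things shaped like the station, the yellow one is meant.

How it is judged:
By the outcome, as a careful person would: the job done as asked, in the order asked, and still so for the second after the job is handed in, with the robot touching nothing.
It also fails if it takes over 35 s, if anything falls off the work surface, if the arm or the gripper's body presses on something with over 40 N, if the wrist force passes 120 N, or if a joint passes its speed limit or range.

## Robot

A 6-joint arm with a two-finger parallel gripper is mounted at the origin on the work surface. World frame = base frame: x ahead of the robot, y to its left, z up, the work surface at z = 0. Lengths are in m, angles in rad, forces in N, time in s.
With the tool pointing down it reaches from about 0.375 to 0.9 m from the base axis. Payload 3.1 kg.
Tool frame: the origin (TCP) lies at the very end of the fingers, on their centre line; the grasp point (between the pads) lies 19 mm behind it (manip.pinch_z is the distance from the TCP to the grasp point, in m); z points along the fingers, y is the direction in which the jaws open and shut (so a half turn about z gives the same grasp; the last joint's range is limited). The gripper opens to 85 mm and grips with 20 to 120 N. Pads are 22 mm wide; open, the fingers measure 114 mm over their backs; the gripper's body (76 mm by 85 mm) begins 54 mm behind the grasp point. The pads swing forward as they close: fully open they stand 13 mm farther back than shut.
Start: joints at [1.129, 0.527, 1.433, -0, 1.181, -0.178], TCP at [0.162, 0.604, 0.231] pointing down, gripper open.
Joint ranges: [-3.08, 3.08], [-0.75, 2.2], [0.22, 2.44], [-1.43, 4.57], [0, 2.65], [-2.85, 2.85]. Speed limits (rad/s): [2.79, 2.79, 3.14, 3.14, 3.14, 3.14].

## Interface

Orientations are given as a unit quaternion [x, y, z, w].
In Python, from station import manip gives the robot as it stands.
- The arm moves only by the tool drive_tool, never from a script. Its argument "increments" is a list of rows, each a list of 7 numbers: the closure in counts, from 0 (fully open) to 255 (shut), then the shift along the tool's x, y, z in cm, then the turn, a rotation vector about the tool's x, y, z in rad. A call has 1 to 20 rows; each row is the pose to reach, as a shift and turn from the pose commanded when the call began, along the tool's axes at that moment; what a row does not reach only later rows make up. A row lasts 1/10 s, in which the tool goes at most 50 mm and 8.59 degrees, less where a joint would pass 70% of its speed; a pose out of reach is approached as far as the arm can. A call with a gripper value outside its range is refused whole. The fingers move at their own pace and stop on an object; "force" is the grip in N (left out, the last holds). Time passes only in rows, so rows that repeat a pose let the fingers close. It gives the time, the measured TCP pose, the force and the opening at its end, in the units of the state.
- manip.sense(): the state, without advancing time (a new reading comes with each control period).
- manip.snapshot(name): name is "scene" or "top" or "wrist"; returns the picture (420x560x3 uint8, red, green, blue); there is no depth.
- manip.camera_model(name): a dict with "mtx" (3x3 intrinsics, pixels), "cam_to_world" (4x4, takes a point from camera to world coordinates). Camera axes: x right, y down, z forward; pixel columns grow to the right and rows downward; lengths in m; the calibration is good to about 2 mm. A picture is of the moment at which its call begins: read the wrist's pose just before it. camera_model takes no time and is no camera call; for the wrist camera it gives the pose at the moment of the call.
- manip.sign_off(): hands the job in, once; it reports no verdict.
The state is a dict: "t": time; "q": joint angles; "qd": joint speeds; "tau": joint torques, N m; "tcp_pos": TCP position; "tool_rot": TCP orientation; "force": force on the tool from outside, world axes, zero at the start; "ft_torque": the same for the moment, N m; "finger_gap": opening from 0.0 (shut) to 1.0 (fully open).
Only numpy, scipy, OpenCV 4.12 (cv2) and the standard library are available. Lean on these libraries where they do the work, as an engineer would, in place of code of your own. Each camera call takes 0.05 s, during which the arm holds its last target. There are 200 camera calls.

## Working session

There is one attempt and no reset: what is moved stays moved. The work goes in short steps, Python scripts to look and compute and a tool call to move; the robot and the scene stay as the last step left them, time stands still between calls to the robot, and variables do not carry over. Pictures are saved under pics/ and viewed, about 8 in all and at most 12, crops included, and the job is handed in when it is done.

Besides the shell and the picture viewer there is one more tool, called after ">>>" by a JSON object that holds its "method" and its "body". drive_tool: Moves the arm, as the interface text tells. Its arguments: {"type":"object","properties":{"increments":{"type":"array","items":{"type":"array","items":{"type":"number"}}},"force":{"type":"number"}},"required":["increments"]}

```bash
mkdir -p pics; python3 - <<'E'
from station import manip
import cv2
for n in("scene","top"):
    cv2.imwrite(f"pics/{n}0.png",manip.snapshot(n)[:,:,::-1])
s=manip.sense();print(s)
for n in("scene","top","wrist"):print(manip.camera_model(n))
E
```

```text
{'t': 0.1, 'q': array([ 1.12948836e+00,  5.28357767e-01,  1.43372186e+00,  8.12731049e-07,
        1.18138711e+00, -1.78505401e-01]), 'qd': array([ 1.20481066e-04, -2.78736871e-03, -3.51782741e-03, -2.55745023e-04,
        3.45608050e-04,  5.30284211e-05]), 'tau': array([-6.12637177e-04, -4.43305671e+01, -1.78586090e+01, -3.16206861e-04,
        3.85933774e-03, -2.67212386e-05]), 'tcp_pos': array([0.16207739, 0.60298767, 0.23045758]), 'tool_rot': array([ 1.31023568e-01,  9.91378811e-01, -8.92286558e-04, -2.86126715e-04]), 'force': array([0.36985576, 1.02697043, 0.17321728]), 'ft_torque': array([ 0.01409198,  0.00622688, -0.00593731]), 'finger_gap': 1.0013209603823716}
{'mtx': array([[420.06580886,   0.        , 284.50109451],
       [  0.        , 420.06580886, 211.93418582],
       [  0.        ,   0.        ,   1.        ]]), 'cam_to_world': array([[-0.27326061,  0.65311004, -0.70624069,  1.3420819 ],
       [ 0.9619052 ,  0.17927546, -0.20639451,  0.33987707],
       [-0.0081867 , -0.73573609, -0.67721886,  0.82707805],
       [ 0.        ,  0.        ,  0.        ,  1.        ]])
[... 151 characters left out ...]
.        ]]), 'cam_to_world': array([[ 0.08067232, -0.97425651,  0.21051419,  0.35171257],
       [-0.99673041, -0.07981041,  0.01260125,  0.10339735],
       [ 0.00452437, -0.21084247, -0.97750958,  0.9901819 ],
       [ 0.        ,  0.        ,  0.        ,  1.        ]])}
{'mtx': array([[337.47235863,   0.        , 277.07558901],
       [  0.        , 337.47235863, 210.24548887],
       [  0.        ,   0.        ,   1.        ]]), 'cam_to_world': array([[ 0.25937747,  0.91387   ,  0.31235389,  0.0802538 ],
       [ 0.96577522, -0.24501902, -0.08511117,  0.62459272],
       [-0.00124791,  0.32373957, -0.94614541,  0.37223016],
       [ 0.        ,  0.        ,  0.        ,  1.        ]])}
```

View pics/top0.png

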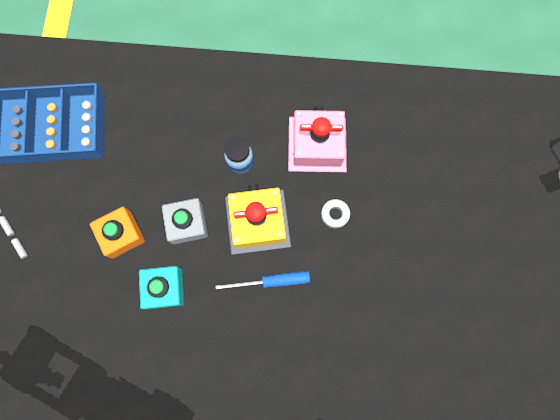

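View pics/scene0.png

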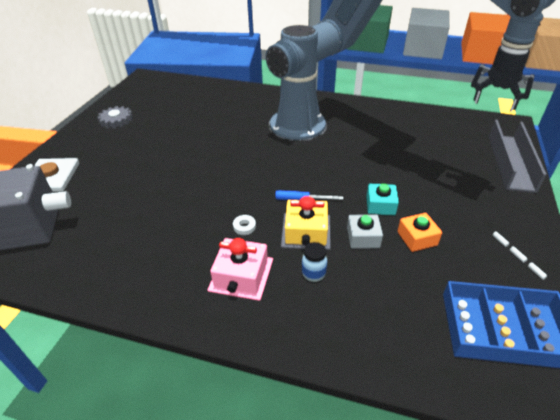

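The top view shows the yellow station with its red dome at about (256,212) and wings at about (236,214) and (276,211). The jar is at (238,155), the grey start box at (184,220), the bearing at (336,213) and the screwdriver at (265,282).

```bash
cat > h.py <<'E'
import numpy as np,cv2
from station import manip
def ray(name,px,z,cm=None):
    c=cm or manip.camera_model(name);M=c["cam_to_world"]
    d=M[:3,:3]@np.linalg.solve(c["mtx"],[*px,1.]);o=M[:3,3]
    return o+d*(z-o[2])/d[2]
def red(im):
    h=cv2.cvtColor(im,cv2.COLOR_RGB2HSV)
    return (((h[...,0]<6)|(h[...,0]>174))&(h[...,1]>190)&(h[...,2]>90)).astype(np.uint8)
E
python3 - <<'E'
from h import *
im=cv2.imread("pics/top0.png")[:,:,::-1].copy()
m=red(im);m[:175]=0;m[260:]=0
ys,xs=np.nonzero(m);print(len(xs),xs.min(),xs.max(),ys.min(),ys.max())
d=cv2.morphologyEx(m,cv2.MORPH_OPEN,np.ones((11,11),np.uint8))
ys,xs=np.nonzero(d);c=(xs.mean(),ys.mean());print("dome",c,len(xs),ray("top",c,.105))
h=cv2.cvtColor(im,cv2.COLOR_RGB2HSV);y=((h[...,0]>22)&(h[...,0]<34)&(h[...,1]>150)&(h[...,2]>150)).astype(np.uint8);y[:150]=0
k=max(cv2.findContours(y,0,2)[0],key=cv2.contourArea);r=cv2.minAreaRect(k);print(r)
for p in cv2.boxPoints(r):print(ray("top",p,.066))
for n,p,z in(("wl",(235,214),.1),("wr",(277,211),.1),("jarcap",(238,148),.085),("start",(181,218),.068),("bearing",(336,213),.018),("sd1",(310,278),.013),("sd2",(216,288),.013)):print(n,ray("top",p,z))
s=cv2.imread("pics/scene0.png")[:,:,::-1].copy();m=red(s);m[:,:280]=0;m[:,335:]=0;m[:190]=0;m[225:]=0
d=cv2.morphologyEx(m,cv2.MORPH_OPEN,np.ones((7,7),np.uint8));ys,xs=np.nonzero(d);c=(xs.mean(),ys.mean());print("scene dome",c,len(xs),ray("scene",c,.106))
E
```

```text
41 235 274 202 221
dome (np.float64(nan), np.float64(nan)) 0 [nan nan nan]
((113.0, 231.00001525878906), (33.98823165893555, 36.671512603759766), 63.43495178222656)
[0.49389345 0.50393333 0.066     ]
[0.53378056 0.44191275 0.066     ]
[0.47300284 0.4011095  0.066     ]
[0.43415487 0.46258835 0.066     ]
wl [0.53254489 0.20222281 0.1       ]
wr [0.54552174 0.11902661 0.1       ]
jarcap [0.67699647 0.21191336 0.085     ]
start [0.52153487 0.31608233 0.068     ]
bearing [ 0.56944884 -0.00849691  0.018     ]
sd1 [0.42449047 0.03850801 0.013     ]
sd2 [0.38735649 0.23581873 0.013     ]
scene dome (np.float64(nan), np.float64(nan)) 0 [nan nan nan]<stdin>:6: RuntimeWarning: Mean of empty slice.
  ret = ret.dtype.type(ret / rcount)
<stdin>:12: RuntimeWarning: Mean of empty slice.
```

>>> {"method": "drive_tool", "body": {"increments": [[255, -3, -2, 0, 0, 0, 0], [255, -46.3, -33.6, 0, 0, 0, 0], [255, -46.3, -33.6, 0, 0, 0, 0], [255, -46.3, -33.6, 0, 0, 0, 0], [255, -46.3, -33.6, 0, 0, 0, 0], [255, -46.3, -33.6, 0, 0, 0, 0], [255, -46.3, -33.6, 0, 0, 0, 0], [255, -46.3, -33.6, 0, 0, 0, 0], [255, -46.3, -33.6, 0, 0, 0, 0], [255, -46.3, -33.6, 0, 0, 0, 0], [255, -46.3, -33.6, 0, 0, 0, 0], [255, -46.3, -33.6, 0, 0, 0, 0], [255, -46.3, -33.6, 0, 0, 0, 0], [255, -46.3, -33.6, 0, 0, 0, 0], [255, -46.3, -33.6, 0, 0, 0, 0], [255, -46.3, -33.6, 0, 0, 0, 0], [255, -46.3, -33.6, 0, 0, 0, 0]], "force": 20}}

```text
t: 1.8
tcp_pos: [0.5213, 0.1599, 0.2314]
tool_rot: [0.13, 0.992, -0.0, -0.0]
force: [0.8, 0.0, -0.4]
finger_gap: -0.001
```

```bash
python3 - <<'E'
from h import *
import pickle
c=manip.camera_model("wrist");im=manip.snapshot("wrist");pickle.dump((c,im),open("w1.pkl","wb"))
cv2.imwrite("pics/w1.png",im[:,:,::-1]);s=manip.sense();print(s["t"],s["tcp_pos"],s["tool_rot"],s["finger_gap"],s["q"])
for n in("top",):
  t=cv2.imread("pics/top0.png")[:,:,::-1];print(cv2.cvtColor(t.copy(),cv2.COLOR_RGB2HSV)[212,250:262])
E
```

```text
1.85 [0.52142775 0.15976965 0.23139882] [ 1.30118521e-01  9.91498441e-01 -1.68427530e-06 -1.06996288e-04] 0.0010468310647353523 [ 9.23319196e-02  4.20476247e-01  1.63303173e+00  4.96740146e-05
  1.08829412e+00 -1.21751043e+00]
[[  1 172 255]
 [  2 170 255]
 [  2 166 255]
 [  2 159 255]
 [  2 152 255]
 [  2 145 255]
 [  2 145 255]
 [  2 143 255]
 [  2 148 255]
 [  2 156 255]
 [  2 163 255]
 [  2 171 255]]
```

View pics/w1.png

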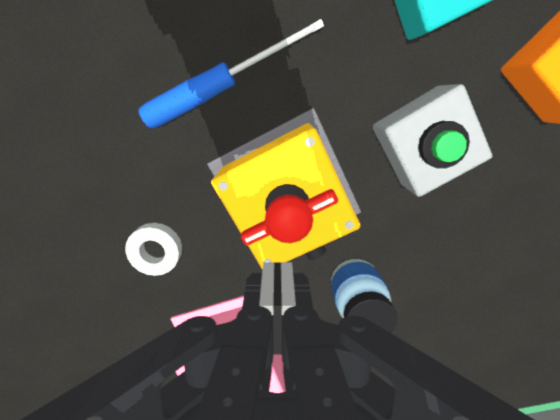

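The wrist view shows the dome at about (289,218) and the wing tips at (243,239) and (337,197). The closed fingers are at (277,265). I'll localise the dome from this view and the top view.

```bash
cat > m.py <<'E'
from h import *
def R(im,box):
    h=cv2.cvtColor(im,cv2.COLOR_RGB2HSV);m=(((h[...,0]<9)|(h[...,0]>174))&(h[...,1]>120)&(h[...,2]>90)).astype(np.uint8)
    z=np.zeros_like(m);x0,y0,x1,y1=box;z[y0:y1,x0:x1]=m[y0:y1,x0:x1];return z
def dome(im,box,k):
    d=cv2.morphologyEx(R(im,box),cv2.MORPH_OPEN,cv2.getStructuringElement(2,(k,k)))
    q=max(cv2.findContours(d,0,2)[0],key=cv2.contourArea);return cv2.minEnclosingCircle(q)
E
python3 - <<'E'
from m import *;import pickle
c,im=pickle.load(open("w1.pkl","rb"))
P=[]
for n,i,b,k,cm in(("wrist",im,(230,180,350,260),29,c),("top",cv2.imread("pics/top0.png")[:,:,::-1].copy(),(230,190,285,235),13,None),("scene",cv2.imread("pics/scene0.png")[:,:,::-1].copy(),(280,192,335,225),9,None)):
    ctr,r=dome(i,b,k);cc=cm or manip.camera_model(n);M=cc["cam_to_world"];d=M[:3,:3]@np.linalg.solve(cc["mtx"],[*ctr,1.]);P.append((M[:3,3],d/np.linalg.norm(d)))
    print(n,ctr,r,[ray(n,ctr,z,cc)[:2].round(4) for z in(.1,.106)])
A=[np.eye(3)-np.outer(d,d) for o,d in P];print(np.linalg.solve(sum(A),sum(a@o for a,(o,d) in zip(A,P))))
for p in((243,239),(337,197)):print(ray("wrist",p,.1,c))
m=cv2.cvtColor(im,cv2.COLOR_RGB2HSV);y=((m[...,0]>20)&(m[...,0]<35)&(m[...,1]>150)&(m[...,2]>180)).astype(np.uint8);y[:,380:]=0
k=max(cv2.findContours(y,0,2)[0],key=cv2.contourArea)
q=cv2.approxPolyDP(cv2.convexHull(k),8,True)[:,0];print(q,[ray("wrist",p,.066,c)[:2].round(3) for p in q])
E
```

```text
wrist (288.0, 217.5) 24.824481964111328 [array([0.5385, 0.1646]), array([0.5363, 0.165 ])]
top (255.0, 212.0) 10.440406799316406 [array([0.5399, 0.1628]), array([0.5386, 0.1624])]
scene (307.5, 202.64285278320312) 7.677923202514648 [array([0.5334, 0.1665]), array([0.54 , 0.168])]
[0.53793059 0.16490167 0.10342194]
[0.54784404 0.12132922 0.1       ]
[0.53131834 0.20916199 0.1       ]
[[309 124]
 [359 227]
 [261 267]
 [211 180]] [array([0.47 , 0.202]), array([0.578, 0.227]), array([0.596, 0.123]), array([0.496, 0.102])]
```

>>> {"method": "drive_tool", "body": {"increments": [[255, -1.5, 0.9, 0, 0, 0, 0], [255, -1.5, 0.9, 4, 0, 0, 0], [255, -1.5, 0.9, 8, 0, 0, 0], [255, -1.5, 0.9, 10, 0, 0, 0], [255, -1.5, 0.9, 10.6, 0, 0, 0], [255, -1.5, 0.9, 10.6, 0, 0, 0], [255, -1.5, 0.9, 10.6, 0, 0, 0], [255, -1.5, 0.9, 10.6, 0, 0, 0]]}}

```text
t: 2.65
tcp_pos: [0.5402, 0.1638, 0.1269]
tool_rot: [0.131, 0.991, 0.0, 0.002]
force: [0.4, -0.4, 0.3]
finger_gap: 0.001
```

```bash
python3 - <<'E'
from h import *
for n in("wrist",):
  im=manip.snapshot(n);cv2.imwrite(f"pics/{n}2.png",im[:,:,::-1])
s=manip.sense();print(s["t"],s["tcp_pos"],s["force"])
E
```

```text
2.7 [0.53997135 0.16374661 0.12681683] [ 0.38935168 -0.37193337 -0.4068208 ]
```

View pics/wrist2.png

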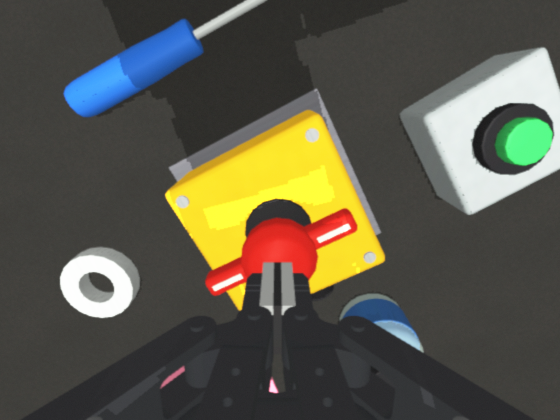

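The closed fingertips at (278,265) sit over the dome, centred at about (279,254). Now I'll press slowly.

>>> {"method": "drive_tool", "body": {"increments": [[255, 0.1, 0, 0.4, 0, 0, 0], [255, 0.1, 0, 0.8, 0, 0, 0], [255, 0.1, 0, 1.1, 0, 0, 0], [255, 0.1, 0, 1.4, 0, 0, 0], [255, 0.1, 0, 1.7, 0, 0, 0], [255, 0.1, 0, 1.9, 0, 0, 0], [255, 0.1, 0, 2.05, 0, 0, 0], [255, 0.1, 0, 2.1, 0, 0, 0], [255, 0.1, 0, 2.1, 0, 0, 0], [255, 0.1, 0, 2.1, 0, 0, 0]]}}

```text
t: 3.7
tcp_pos: [0.5382, 0.1639, 0.1045]
tool_rot: [0.131, 0.991, 0.0, 0.0]
force: [0.7, 0.4, 4.3]
finger_gap: -0.001
```

>>> {"method": "drive_tool", "body": {"increments": [[255, 0, 0, -0.5, 0, 0, 0], [255, 0, 0, -2, 0, 0, 0], [255, 0, 0, -5, 0, 0, 0], [255, 0, 0, -7.5, 0, 0, 0], [255, 4, 0.3, -7.5, 0, 0, 0], [255, 8.1, 0.6, -7.5, 0, 0, 0], [255, 8.1, 0.6, -7.5, 0, 0, 0], [255, 8.1, 0.6, -7.5, 0, 0, 0], [255, 8.1, 0.6, -7.5, 0, 0, 0]]}}

```text
t: 4.6
tcp_pos: [0.4624, 0.1906, 0.1794]
tool_rot: [0.131, 0.991, 0.0, 0.001]
force: [0.4, -0.6, 0.2]
finger_gap: -0.001
```

```bash
python3 - <<'E'
from m import *
t=manip.snapshot("top");s=manip.snapshot("scene")
a=cv2.imread("pics/scene0.png")
f=lambda i:cv2.resize(i[170:270,250:385],None,fx=3.5,fy=4,interpolation=2)
g=lambda i:cv2.resize(i[140:260,220:350],None,fx=3,fy=3.33,interpolation=2)
cv2.imwrite("pics/c3.png",np.vstack([np.hstack([cv2.resize(f(a),(390,300)),cv2.resize(f(s[:,:,::-1]),(390,300))]),np.hstack([cv2.resize(g(cv2.imread("pics/top0.png")),(390,300)),cv2.resize(g(t[:,:,::-1]),(390,300))])]))
st=manip.sense();print(st["t"],st["tcp_pos"],st["force"])
E
```

```text
4.7 [0.46264134 0.19040747 0.1792641 ] [-0.06008833  0.30343065 -0.42931   ]
```

View pics/c3.png

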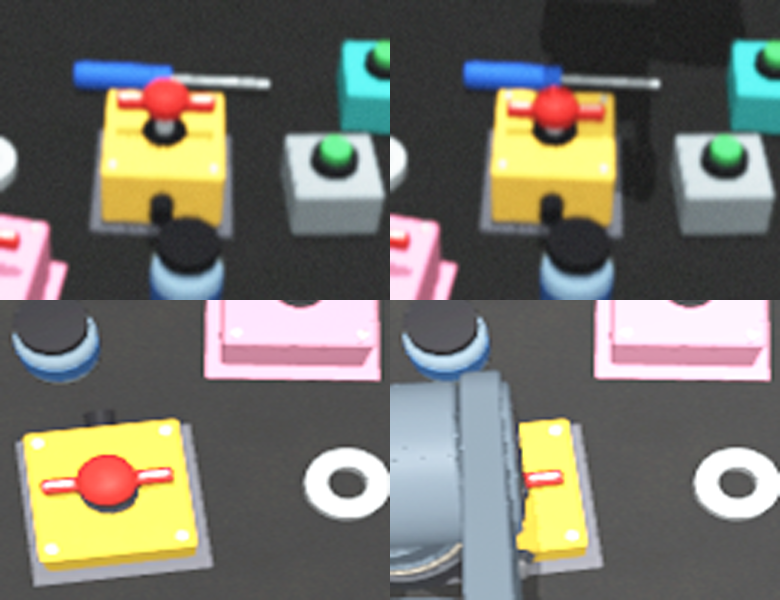

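The scene crop shows the button sitting lower after the press, so it is latched; its wings are unturned. I'll lower beside the +y wing and approach.

>>> {"method": "drive_tool", "body": {"increments": [[255, 0, 0, 3, 0, 0, 0], [255, 0, 0, 6, 0, 0, 0], [255, 0, 0, 9, 0, 0, 0], [255, 0, 0, 10.1, 0, 0, 0], [255, 0, 0, 10.1, 0, 0, 0], [255, -1.3, 0.6, 10.1, 0, 0, 0], [255, -2.6, 1.2, 10.1, 0, 0, 0], [255, -3.6, 1.7, 10.1, 0, 0, 0], [255, -4.1, 2.0, 10.1, 0, 0, 0], [255, -4.1, 2.0, 10.1, 0, 0, 0], [255, -4.1, 2.0, 10.1, 0, 0, 0]]}}

```text
t: 5.8
tcp_pos: [0.5055, 0.1993, 0.0785]
tool_rot: [0.131, 0.991, -0.0, -0.0]
force: [-0.3, -0.1, 0.3]
finger_gap: 0.0
```

```bash
python3 - <<'E'
from m import *
s=manip.sense();print(s["t"],s["tcp_pos"],s["force"],s["q"])
im=manip.snapshot("wrist");cv2.imwrite("pics/w4.png",im[:,:,::-1])
R=cv2.Rodrigues(np.array([np.pi*s["tool_rot"][0],np.pi*s["tool_rot"][1],0]))[0]
u=np.array([-.184,.983]);n=np.array([.983,.184]);ax=np.array([.538,.1645])
p=s["tcp_pos"][:2]-ax;print(p@u,p@n)
for th in(0,.15,.3,.45,.6,.7,.8):
    t=ax+40e-3*(u*np.cos(th)+n*np.sin(th))-17e-3*(n*np.cos(th)-u*np.sin(th))
    d=np.array([*(t-s["tcp_pos"][:2]),0]);print(th,(R.T@d*100).round(2))
E
```

```text
5.8 [0.5055202  0.19930954 0.07852776] [-0.30450179 -0.11347385  0.25304204] [ 1.69839353e-01  6.48540445e-01  1.76086545e+00 -1.60867780e-05
  7.32941260e-01 -1.13830661e+00]
0.04019406063393712 -0.02552268703803514
0 [-0.78  0.35  0.  ]
0.15 [-1.24  0.81  0.  ]
0.3 [-1.77  1.19  0.  ]
0.45 [-2.35  1.49  0.  ]
0.6 [-2.97  1.69  0.  ]
0.7 [-3.39  1.78  0.  ]
0.8 [-3.83  1.82  0.  ]
```

View pics/w4.png

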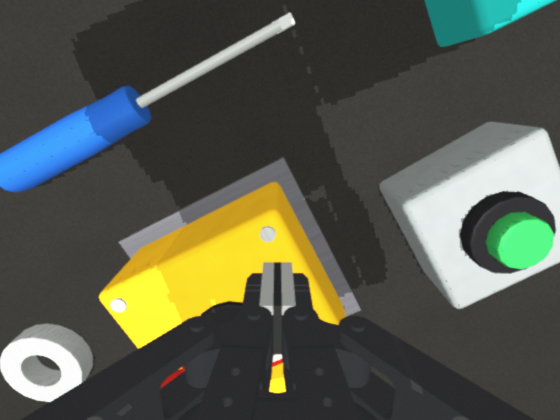

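The fingertips at (278,270) are over the yellow box's near +y part, short of the wing, which is hidden behind the gripper. Now I'll push along the arc.

>>> {"method": "drive_tool", "body": {"increments": [[255, -0.4, 0.2, 0, 0, 0, 0], [255, -0.8, 0.35, 0, 0, 0, 0], [255, -1.0, 0.6, 0, 0, 0, 0.07], [255, -1.25, 0.8, 0, 0, 0, 0.15], [255, -1.5, 1.0, 0, 0, 0, 0.22], [255, -1.8, 1.2, 0, 0, 0, 0.3], [255, -1.8, 1.2, 0, 0, 0, 0.3], [255, -1.8, 1.2, 0, 0, 0, 0.3]]}}

```text
t: 6.65
tcp_pos: [0.5263, 0.2063, 0.0782]
tool_rot: [0.277, 0.961, -0.0, -0.0]
force: [-0.8, 1.4, -0.7]
finger_gap: 0.001
```

```bash
python3 - <<'E'
from m import *
s=manip.sense();print(s["t"],s["tcp_pos"],s["force"],s["ft_torque"])
im=manip.snapshot("scene");cv2.imwrite("pics/c5.png",cv2.resize(im[160:270,240:390,::-1],(750,550),interpolation=2))
E
```

```text
6.65 [0.5262839  0.20631586 0.07819496] [-0.7514814   1.41945075 -0.72311884] [0.11961373 0.16623143 0.05286694]
```

View pics/c5.png

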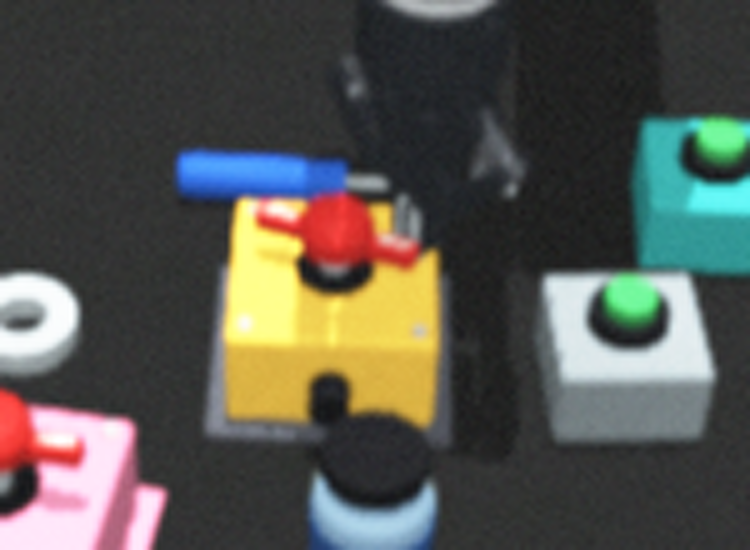

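The wing is being turned by about 0.3 rad and the finger is in contact with it. I'll carry on to about 0.75 rad.

>>> {"method": "drive_tool", "body": {"increments": [[255, -0.2, 0.22, 0, 0, 0, 0.07], [255, -0.44, 0.45, 0, 0, 0, 0.15], [255, -0.7, 0.63, 0, 0, 0, 0.22], [255, -0.97, 0.81, 0, 0, 0, 0.3], [255, -1.16, 0.92, 0, 0, 0, 0.35], [255, -1.36, 1.03, 0, 0, 0, 0.4], [255, -1.56, 1.11, 0, 0, 0, 0.45], [255, -1.56, 1.11, 0, 0, 0, 0.45], [255, -1.56, 1.11, 0, 0, 0, 0.45]]}}

```text
t: 7.6
tcp_pos: [0.5455, 0.2076, 0.0783]
tool_rot: [0.484, 0.875, 0.0, -0.0]
force: [-0.0, 2.5, 0.0]
finger_gap: 0.001
```

```bash
python3 - <<'E'
from m import *
s=manip.sense();print(s["t"],s["tcp_pos"],s["force"],s["ft_torque"])
im=manip.snapshot("scene");cv2.imwrite("pics/c6.png",cv2.resize(im[160:270,240:390,::-1],(750,550),interpolation=2))
E
```

```text
7.6 [0.54554271 0.20757587 0.07826032] [-0.00540128  2.48308483  0.03263223] [ 0.30250607  0.09985224 -0.00205415]
```

View pics/c6.png

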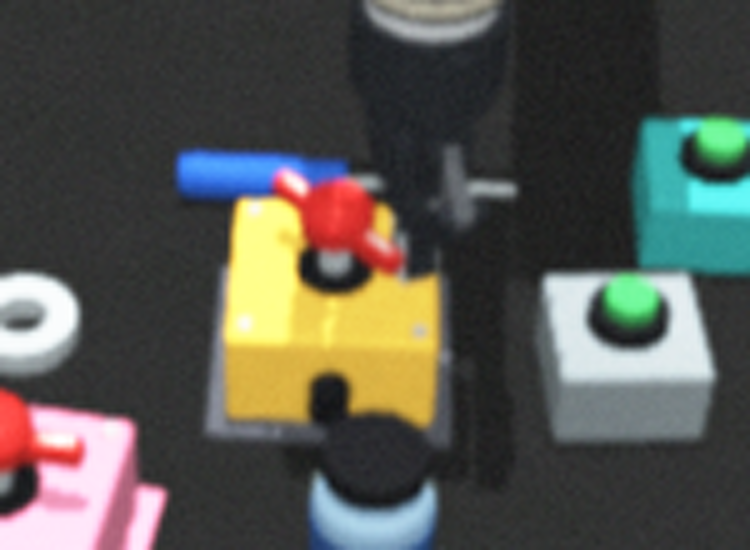

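The button has sprung out: the dome is higher and the shaft is visible. I'll follow the wing back gently, then back off and lift.

>>> {"method": "drive_tool", "body": {"increments": [[255, 0.25, -0.4, 0, 0, 0, -0.11], [255, 0.5, -0.8, 0, 0, 0, -0.22], [255, 0.75, -1.25, 0, 0, 0, -0.33], [255, 0.92, -1.68, 0, 0, 0, -0.45], [255, 1.05, -2.2, 0, 0, 0, -0.52], [255, 1.17, -2.7, 0, 0, 0, -0.6], [255, 1.3, -3.25, 0, 0, 0, -0.68], [255, 1.42, -3.78, 0, 0, 0, -0.75], [255, 1.8, -4.7, 0, 0, 0, -0.75], [255, 2.5, -6.6, 0, 0, 0, -0.75], [255, 2.5, -6.6, -3, 0, 0, -0.75], [255, 2.5, -6.6, -7, 0, 0, -0.75], [255, 2.5, -6.6, -11, 0, 0, -0.75], [255, 2.5, -6.6, -14, 0, 0, -0.75], [255, 2.5, -6.6, -14, 0, 0, -0.75], [255, 2.5, -6.6, -14, 0, 0, -0.75], [255, 2.5, -6.6, -14, 0, 0, -0.75]]}}

```text
t: 9.35
tcp_pos: [0.4752, 0.1933, 0.2171]
tool_rot: [0.131, 0.991, -0.001, -0.001]
force: [0.3, -0.7, -0.5]
finger_gap: -0.0
```

```bash
python3 - <<'E'
from m import *
s=manip.sense();print(s["t"],s["tcp_pos"],s["force"],s["qd"].round(3))
im=manip.snapshot("scene");a=cv2.imread("pics/scene0.png")
f=lambda i:cv2.resize(i[170:290,230:390],(400,300),interpolation=2)
cv2.imwrite("pics/c7.png",np.hstack([f(a),f(im[:,:,::-1])]))
print(dome(im,(280,192,335,225),9),dome(a[:,:,::-1].copy(),(280,192,335,225),9))
E
```

```text
9.35 [0.4752259  0.1932566  0.21709173] [ 0.25871634 -0.67265831 -0.50161117] [-0.001  0.017  0.002  0.002  0.001 -0.002]
((307.5, 203.0), 8.558721542358398) ((307.5, 202.64285278320312), 7.677923202514648)
```

View pics/c7.png

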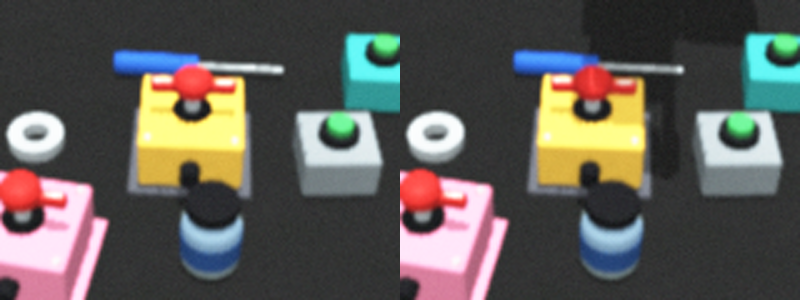

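The before and after crops match: the button is out and back at 0 turn, and everything else is unmoved. I'm handing the job in.

```bash
python3 -c "
from station import manip
print(manip.sign_off())"
```

```text
the job is handed in; nothing more can be done
None
```

The emergency stop is proven and the job is handed in, after about 9.4 s of robot time.

- **Press:** I pushed the red button straight in with the closed fingertips, to about 13.5 mm at roughly 4 N. The camera showed it stayed down after I lifted off.
- **Turn:** I pushed the wing on the box's +y side clockwise along an arc to about 0.75 rad, with 2.5 N or less at each reading. The camera showed it sprang back out.
- **Release:** I followed the wing back to rest, backed off and lifted clear.

In the last scene picture the button is out and unturned, within 0.4 px of its first position. The start box, bearing, screwdriver and jar look unmoved. The arm was clear of everything and the wrist force was at noise level. No check failed or disagreed; the latch and release were judged from the pictures, as there is no direct reading of the button's joints.

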